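# Thread cones from the storage rack to the overlocker's stand, in the same order

## Task

Get the overlocker's threads ready: move the four thread packages one at a time from the wooden storage rack onto the four spindles of the grey thread stand, keeping the same left-to-right order, as seen from the robot, in which they stand on the storage rack now. Each must slide right down over its spindle until it stands upright on its disc, and none may be tipped over on the way.

Things in the scene. Friction and masses are not known exactly. Their poses are not given: they have to be found in the camera images.
- cone: The tapering thread cone: 62 mm diameter at the bottom, 39 mm at the top of the winding, 100 mm tall (the last 4 mm is the bare core, 25 mm wide), about 0.15 kg. Undyed ecru thread wound on a plastic core. Loose, upright; origin at the centre of the underside, z up along its axis, yaw of no importance. The bore is 20 mm or more in diameter, wider towards the bottom.
- tube: The tall straight thread tube: 46 mm diameter, 90 mm tall, about 0.12 kg. Undyed ecru thread wound on a plastic core. Loose, upright; origin at the centre of the underside, z up along its axis, yaw of no importance. A bore of 20 mm diameter runs right through it.
- reel: The squat, wide reel with thin flanges: 56 mm diameter, 48 mm tall, about 0.09 kg. Undyed ecru thread wound on a plastic core. Loose, upright; origin at the centre of the underside, z up along its axis, yaw of no importance. A bore of 20 mm diameter runs right through it.
- spool: The small slim spool: 38 mm diameter, 58 mm tall, about 0.05 kg. Undyed ecru thread wound on a plastic core. Loose, upright; origin at the centre of the underside, z up along its axis, yaw of no importance. A bore of 20 mm diameter runs right through it.
- storage_rack: Source rack, left or right of the stand: fixed oak board 100 x 345 mm, 18 mm thick, four black feet in a row on it. Origin at the centre of its underside on the table; y along the row to the robot's left, x away from the robot, yaw up to 0.3 rad. The places: x = 0, y = +127.5, +42.5, -42.5, -127.5 mm (left to right). The packages start with their undersides 26 mm above the table.
- foot_cone: The largest black round foot fixed on the storage rack, under the cone at the start (only its rim shows then). Disc 74 mm diameter, 8 mm thick, with a stub 8 mm in diameter that rises 30 mm above the disc into the bore. Origin at the centre of its underside, on the board. It stays on the rack and shows where in the row the cone stood.
- foot_tube: The second smallest black round foot fixed on the storage rack, under the tube at the start (only its rim shows then). Disc 56 mm diameter, 8 mm thick, with a stub 8 mm in diameter that rises 30 mm above the disc into the bore. Origin at the centre of its underside, on the board. It stays on the rack and shows where in the row the tube stood.
- foot_reel: The second largest black round foot fixed on the storage rack, under the reel at the start (only its rim shows then). Disc 66 mm diameter, 8 mm thick, with a stub 8 mm in diameter that rises 30 mm above the disc into the bore. Origin at the centre of its underside, on the board. It stays on the rack and shows where in the row the reel stood.
- foot_spool: The smallest black round foot fixed on the storage rack, under the slim spool at the start (only its rim shows then). Disc 48 mm diameter, 8 mm thick, with a stub 8 mm in diameter that rises 30 mm above the disc into the bore. Origin at the centre of its underside, on the board. It stays on the rack and shows where in the row the slim spool stood.
- thread_stand: Fixed grey steel base 100 x 345 x 12 mm with four equal empty black discs (64 mm wide) in a row. Origin at the centre of its underside on the table; y along the row to the robot's left, x away from the robot, yaw up to 0.3 rad. Disc centres: x = 0, y = +127.5, +42.5, -42.5, -127.5 mm (left to right); tops 20 mm above the table. On each a spindle 6 mm thick, its tip 65 mm above the table.
There are look-alikes about, which are no part of the job. Leave any turquoise or yellow look-alike of the spool alone.

How it is judged:
By the outcome, as a careful person would: the job done as asked, in the order asked, and still so for the second after the job is handed in, with the robot touching nothing.
It also fails if it takes over 128 s, if anything falls off the work surface, if the arm or the gripper's body presses on something with over 40 N, if the wrist force passes 120 N, or if a joint passes its speed limit or range.

## Robot

A 6-joint arm with a two-finger parallel gripper is mounted at the origin on the work surface. World frame = base frame: x ahead of the robot, y to its left, z up, the work surface at z = 0. Lengths are in m, angles in rad, forces in N, time in s.
With the tool pointing down it reaches from about 0.3 to 0.775 m from the base axis. Payload 14.6 kg.
Tool frame: the origin (TCP) lies at the very end of the fingers, on their centre line; the grasp point (between the pads) lies 19 mm behind it; z points along the fingers, y is the line along which they close (so a half turn about z gives the same grasp; the last joint's range is limited). The gripper opens to 94 mm and grips with 3 to 60 N. Pads are 16 mm wide; open, the fingers measure 119 mm over their backs; the gripper's body (75 mm by 177 mm) begins 78 mm behind the grasp point.
Start: joints at [-1.302, 0.3, 1.521, -0, 1.321, -0.067], TCP at [0.181, -0.519, 0.205] pointing down, gripper open.
Joint ranges: [-3.03, 3.03], [-0.79, 2.21], [0.23, 2.52], [-1.04, 4.18], [0, 3.07], [-2.55, 2.55]. Speed limits (rad/s): [2.22, 2.22, 2.57, 3.14, 3.14, 3.14].

## Interface

Orientations are given as [roll, pitch, yaw] about the fixed x, y, z axes, in that order (R = Rz(yaw) Ry(pitch) Rx(roll)).
In Python, from station import status, vision, order, silhouettes gives the robot as it stands. The module is installed in compiled form; this text tells all that it offers.
- The arm moves only by the shell command python3 -m pendant 'ROWS' [FORCE]. ROWS is JSON, one flat list of numbers, 7 for each row, row after row: the shift along the tool's x, y, z in units of 500 mm (1.0 is 500 mm), then the turn, a rotation vector about the tool's x, y, z in units of 90 degrees (1.0 is 90 degrees), then the opening, from -1 (shut) to 1 (fully open). A call has 1 to 12 rows; each row is the pose to reach, as a shift and turn from the pose commanded when the call began, along the tool's axes at that moment; what a row does not reach only later rows make up. A row lasts 1/10 s, in which the tool goes at most 50 mm and 8.59 degrees, less where a joint would pass 70% of its speed; a pose out of reach is approached as far as the arm can. A call with a number of a shift or a turn outside -1 to 1 is refused whole. A call with a gripper value outside its range is refused whole. The fingers move at their own pace and stop on an object; FORCE is the grip in N (left out, the last holds). Time passes only in rows, so rows that repeat a pose let the fingers close. It gives the time, the measured TCP pose, the force, the opening and the grip force at its end, in the units of the state.
- status.get_obs(): the state, without advancing time (a new reading comes with each control period).
- vision.camera(name): name is "scene" or "top" or "wrist"; returns a dict with "pixels" (400x640x3 uint8, red, green, blue), "K" (3x3 intrinsics, pixels), "R" (3x3) and "t" (3): a world point X has camera coordinates R X + t. Camera axes: x right, y down, z forward; pixel columns grow to the right and rows downward; lengths in m; the calibration is good to about 2 mm. The wrist camera is an equidistant fisheye: a pixel r from the principal point sees the ray r / f radians off the axis. A picture is of the moment at which its call begins. There is no depth.
- order.hand_in(): hands the job in; it is judged then, once.
Trained networks look in a picture, given as the dict that the camera call returned (one of the last four; its "shot" number tells which), for a name from the list of things; names that differ only in an ending like _2 or _b are one class to them, and where a whole thing is asked for, a point or a joint stands for the part that bears it (a point fixed in the world has none). Each returns a list of dicts, best first, with "score" (0 to 1); they miss things now and then, are a little off and sometimes report something else, mostly with a low value. They report only what shows in the picture. A call takes as long as a camera call. They do not tell look-alikes from the thing itself.
- silhouettes(target, picture): "region" (400x640 bool, what is visible of it) and "extent" ([left, top, right, bottom] in pixels, round what is visible of it).
The state is a dict: "time_s": time; "qpos": joint angles; "joint_vel": joint speeds; "tau": joint torques, N m; "ee_pos": TCP position; "eef_rot": TCP orientation; "force": force on the tool from outside, world axes, zero at the start; "moment": the same for the moment, N m; "grip_width": finger opening in m; "grip_force": force on a finger pad.
Only numpy, scipy, OpenCV 4.12 (cv2) and the standard library are available. Lean on these libraries where they do the work, as an engineer would, in place of code of your own. Each camera call takes 0.05 s, during which the arm holds its last target. There are 200 camera calls.

## Working session

There is one attempt and no reset: what is moved stays moved. The work goes in short steps, Python scripts to look and compute and a shell command to move; the robot and the scene stay as the last step left them, time stands still between calls to the robot, and variables do not carry over. Pictures are saved under pics/ and viewed, at most 14 in all, crops included, and the job is handed in when it is done.

```bash
mkdir -p pics; ls; python3 - <<'E'
from station import status, vision, silhouettes
import cv2,json
print(status.get_obs())
for n in ["scene","top"]:
    p=vision.camera(n); print(n,p["K"].tolist(),p["R"].tolist(),p["t"].tolist())
    cv2.imwrite(f"pics/{n}0.png",p["pixels"][:,:,::-1])
    for t in ["cone","tube","reel","spool","storage_rack","thread_stand"]:
        for d in silhouettes(t,p): print(t,round(d["score"],2),d["extent"],int(d["region"].sum()))
E
```

```text
pics
{'time_s': 0.0, 'qpos': array([-1.30159853e+00,  3.00488534e-01,  1.52161764e+00,  7.47742842e-05,
        1.32071250e+00, -6.65501900e-02]), 'joint_vel': array([ 1.86248667e-06,  1.70075720e-03, -4.82015640e-06, -3.91077520e-04,
        1.66617780e-03, -4.88409208e-04]), 'tau': array([ 5.29989265e-04, -5.31807411e+01, -3.52730799e+01,  7.07955030e-02,
        2.43837159e-02, -8.14231430e-05]), 'ee_pos': array([ 0.18117829, -0.51900435,  0.20486131]), 'eef_rot': array([-3.14037416e+00, -1.53796689e-04,  3.35729339e-01]), 'force': array([ 0.15284028, -0.70357561,  0.19754002]), 'moment': array([ 0.01961586, -0.03458485,  0.01583153]), 'grip_force': 0.0, 'grip_width': 0.09424597396152208}
scene [[378.2243987301229, 0.0, 317.74109315567966], [0.0, 378.2243987301229, 201.795920706219], [0.0, 0.0, 1.0]] [[-0.7492601546128774, 0.6620176770609622, 0.018488265691917888], [0.4783189671112607, 0.5602394580199593, -0.676271184791367], [-0.4580613347698145, -0.4978597643275768, -0.7364207144374647]] [0.38213946775928137, -0.2608414050267, 1.2213932700569707]
cone 0.7 [352.5, 196.6, 378.9, 2
[... 696 characters left out ...]
276685726150507], [0.22777051720457953, -0.0003700065096145222, -0.9737147706528543]] [0.023365903310166344, 0.5664909108349051, 1.1263281148572637]
cone 0.95 [251.9, 198.5, 279.0, 224.6] 571
tube 0.77 [216.0, 193.6, 239.7, 218.2] 462
reel 0.6 [287.0, 205.0, 308.7, 229.8] 551
spool 0.87 [183.9, 194.7, 209.2, 212.6] 313
spool 0.86 [138.1, 222.2, 162.6, 238.0] 311
spool 0.74 [144.4, 182.1, 165.8, 203.2] 320
spool 0.59 [159.4, 155.0, 180.0, 177.2] 306
spool 0.53 [200.4, 149.0, 217.5, 172.3] 272
storage_rack 0.69 [178.4, 185.8, 321.6, 244.0] 3652
storage_rack 0.53 [295.2, 214.0, 310.6, 231.0] 85
storage_rack 0.26 [252.7, 210.7, 267.5, 230.5] 83
thread_stand 0.61 [362.0, 182.2, 505.3, 246.6] 5410
```

View pics/scene0.png

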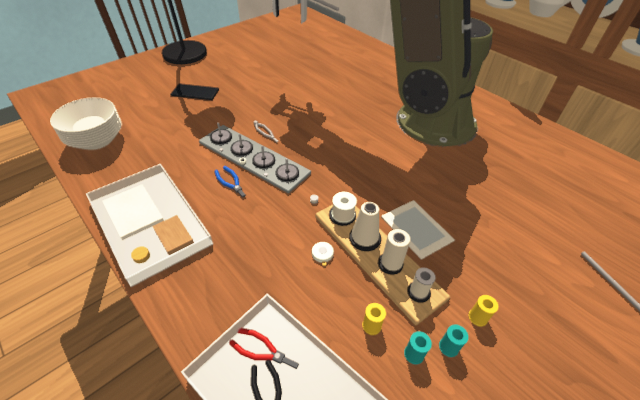

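View pics/top0.png

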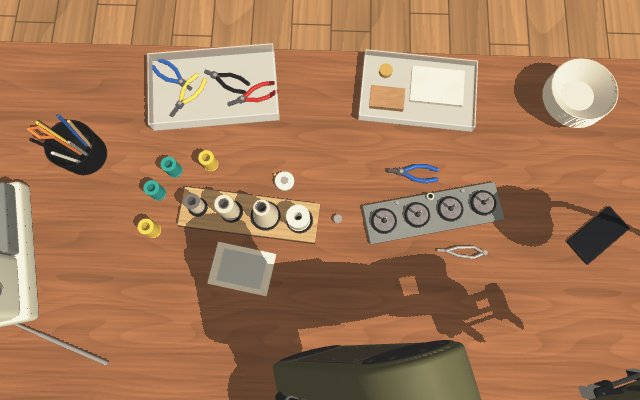

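The scene view shows, along the rack, the reel (344,205), cone (368,225), tube (396,250) and spool (421,284). The top view gives the same row left to right from the robot: spool (196,204), tube (228,206), cone (266,212), reel (298,217). The empty stand is on the right at (433,212).

Could be mistaken for the spool (top-view pixels):
- turquoise at (170,166) and (154,189)
- yellow at (207,160) and (149,228)
- a white roll at (284,180), which resembles the reel

The ecru spool standing on the rack is my choice.

```bash
cat > h.py <<'E'
import numpy as np, cv2
from scipy.optimize import minimize
def proj(p,X):
    c=np.asarray(X)@p["R"].T+p["t"]; q=c@p["K"].T; return q[:,:2]/q[:,2:]
A=np.linspace(0,2*np.pi,40,endpoint=False)
def ring(x,y,z,r): return np.c_[x+r*np.cos(A),y+r*np.sin(A),z+0*A]
DIM=dict(cone=[(0,.031),(.096,.0195),(.1,.0125)],tube=[(0,.023),(.09,.023)],reel=[(0,.028),(.048,.028)],spool=[(0,.019),(.058,.019)])
def pack(n,v): return np.vstack([ring(v[0],v[1],v[2]+h,r) for h,r in DIM[n]])
def box(v,h): 
    c,s=np.cos(v[2]),np.sin(v[2]); R=np.array([[c,-s],[s,c]])
    b=np.array([[.05,.1725],[.05,-.1725],[-.05,-.1725],[-.05,.1725]])@R.T+v[:2]
    return np.vstack([np.c_[b,0*b[:,0]],np.c_[b,0*b[:,0]+h]])
def mask(p,X):
    q=cv2.convexHull((proj(p,X)*64).round().astype(np.int32)); q=((q+32)*4-128)  # 4x supersample
    m=np.zeros((1600,2560),np.uint8); cv2.fillConvexPoly(m,q,1,shift=6); return m
def fit(model,v0,views,step):
    """views: (picture, region)"""
    big=[(p,cv2.resize(r.astype(np.uint8),(2560,1600),interpolation=cv2.INTER_NEAREST)) for p,r in views]
    def cost(v):
        s=0
        for p,r in big:
            m=mask(p,model(v)); s+=1-(m&r).sum()/max(1,(m|r).sum())
        return s/len(big)
    sim=np.vstack([v0]+[np.array(v0)+np.eye(len(v0))[i]*step[i] for i in range(len(v0))])
    o=minimize(cost,v0,method="Nelder-Mead",options=dict(initial_simplex=sim,xatol=2e-4,fatol=1e-4,maxfev=150))
    return o.x,1-o.fun
def back(p,uv,z):
    d=p["R"].T@np.linalg.inv(p["K"])@np.array([*uv,1]); c=-p["R"].T@p["t"]; return c+d*(z-c[2])/d[2]
E
cat > m.py <<'E'
from h import *
from station import status, vision, silhouettes
S=vision.camera("scene");T=vision.camera("top")
at=dict(cone=[(366,222),(265,212)],tube=[(395,250),(228,206)],reel=[(344,207),(298,217)],spool=[(422,284),(196,204)])
def near(n,p,c):
    c=np.array(c); L=[d for d in silhouettes(n,p) if np.hypot(*(np.reshape(d["extent"],(2,2)).mean(0)-c))<15]
    return L[0]["region"] if L else None
P={}
for n,(a,b) in at.items():
    w=[(p,r) for p,r in((S,near(n,S,a)),(T,near(n,T,b))) if r is not None]
    g=back(T,b,.06); v,i=fit(lambda v:pack(n,v),[g[0],g[1],.03],w,[.01,.01,.01]); P[n]=v[:2]
    print(n,v.round(4),round(i,3),len(w))
w=[(p,silhouettes("thread_stand",p)[0]["region"]) for p in (S,T)]
g=back(T,(433,213),.01)
for z in w and [0]:
    v,i=fit(lambda v:box(v,.012),[g[0],g[1],.1],w,[.01,.01,.1]); print("stand",v.round(4),round(i,3))
for y in (.1275,.0425,-.0425,-.1275):
    q=[v[0]-np.sin(v[2])*y,v[1]+np.cos(v[2])*y]; print(np.round(q,4), [proj(p,[[*q,.02]]).round(1).tolist() for p in (S,T)])
D=np.array([P[n] for n in("spool","tube","cone","reel")]);print(np.linalg.norm(np.diff(D,axis=0),axis=1))
d=D[0]-D[3];print("yaw rack",np.arctan2(-d[0],d[1]))
E
python3 m.py
```

```text
cone [0.5278 0.1829 0.0247] 0.921 2
tube [0.5348 0.2709 0.0224] 0.935 2
reel [0.5196 0.1015 0.0237] 0.948 2
spool [0.5452 0.3534 0.0224] 0.942 2
stand [ 0.5512 -0.2341  0.212 ] 0.956
[ 0.5244 -0.1094] [[[287.0, 170.4]], [[384.0, 220.5]]]
[ 0.5423 -0.1925] [[[263.5, 157.7]], [[417.5, 214.4]]]
[ 0.5602 -0.2756] [[[241.3, 145.8]], [[450.7, 208.3]]]
[ 0.5781 -0.3587] [[[220.5, 134.7]], [[483.7, 202.2]]]
[0.08322839 0.08822809 0.08180713]
yaw rack -0.10152663340151367
```

```bash
cat > plan.py <<'E'
import sys,numpy as np
from scipy.spatial.transform import Rotation as R
from station import status
# python3 plan.py x y z yaw : shift/turn in tool axes & pendant units
o=status.get_obs(); x,y,z,w=map(float,sys.argv[1:5])
T=R.from_euler("xyz",o["eef_rot"])
s=T.inv().apply(np.array([x,y,z])-o["ee_pos"])/.5
r=(T.inv()*R.from_euler("xyz",[np.pi,0,w])).as_rotvec()/(np.pi/2)
print("t",round(o["time_s"],2),"shift",s.round(4),"turn",r.round(3),"grip",round(o["grip_width"],4),o["ee_pos"].round(4))
E
python3 plan.py .5512 -.2341 .25 1.783
python3 - <<'E'
from h import *
from station import vision
T=vision.camera("top");S=vision.camera("scene");print(back(T,(284,180),.03),back(T,(337,218),.02))
a=cv2.resize(T["pixels"][140:250,125:325],None,fx=3,fy=3);b=cv2.resize(S["pixels"][180:370,315:505],(330,330))
b=cv2.copyMakeBorder(cv2.resize(b,(330,330)),0,0,0,270,cv2.BORDER_CONSTANT)
cv2.imwrite("pics/crop0.png",np.vstack([a,b])[:600,:,::-1])
E
```

```text
t 1.3 shift [ 0.8865 -0.2947 -0.0891] turn [ 0.     0.    -0.921] grip 0.0941 [ 0.1812 -0.5193  0.2054]
[0.61819599 0.14161243 0.03      ] [0.52742139 0.0069307  0.02      ]
```

View pics/crop0.png

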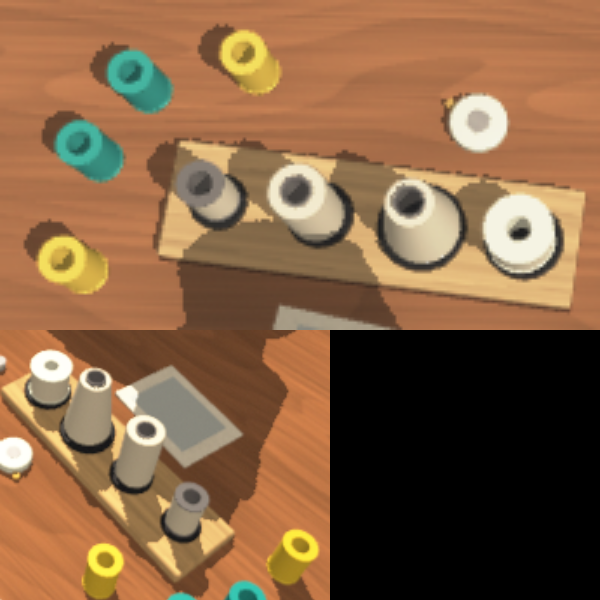

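The crop confirms the choice. Left to right on the rack are the ecru spool (crop 215,195), tube (310,205), cone (420,225) and reel (520,235). The dyed spools stand off the rack at (140,80), (90,150), (248,60) and (72,265). Next I move over the stand to look with the wrist camera.

```bash
python3 -m pendant '[0.8865,-0.2947,-0.0891,0,0,-0.921,1,0.8865,-0.2947,-0.0891,0,0,-0.921,1,0.8865,-0.2947,-0.0891,0,0,-0.921,1,0.8865,-0.2947,-0.0891,0,0,-0.921,1,0.8865,-0.2947,-0.0891,0,0,-0.921,1,0.8865,-0.2947,-0.0891,0,0,-0.921,1,0.8865,-0.2947,-0.0891,0,0,-0.921,1,0.8865,-0.2947,-0.0891,0,0,-0.921,1,0.8865,-0.2947,-0.0891,0,0,-0.921,1,0.8865,-0.2947,-0.0891,0,0,-0.921,1,0.8865,-0.2947,-0.0891,0,0,-0.921,1,0.8865,-0.2947,-0.0891,0,0,-0.921,1]' 25
cat > wr.py <<'E'
from h import *
def wproj(p,X):
    c=np.asarray(X)@p["R"].T+p["t"]; rho=np.hypot(c[:,0],c[:,1]); th=np.arctan2(rho,c[:,2]); K=p["K"]
    return np.c_[K[0,0]*th*c[:,0]/rho+K[0,2],K[1,1]*th*c[:,1]/rho+K[1,2]]
E
python3 - <<'E'
from wr import *
from station import vision,status
o=status.get_obs();print(o["ee_pos"],o["eef_rot"])
p=vision.camera("wrist");im=p["pixels"][:,:,::-1].copy();v=[.5512,-.2341,.212]
for y in (.1275,.0425,-.0425,-.1275):
    x0,y0=v[0]-np.sin(v[2])*y,v[1]+np.cos(v[2])*y
    cv2.polylines(im,[wproj(p,ring(x0,y0,.02,.032)).round().astype(int)],True,(0,255,0),1)
    for z,c in((.02,(255,0,0)),(.065,(0,0,255))): cv2.circle(im,tuple(int(k) for k in wproj(p,[[x0,y0,z]])[0].round()),2,c,-1)
cv2.imwrite("pics/w1.png",im)
E
```

```text
time_s: 2.6
ee_pos: [0.5508, -0.2343, 0.2497]
eef_rot: [-3.141, -0.0, 1.781]
force: [-0.1, -0.4, -0.3]
grip_width: 0.0939
grip_force: 0.0
[ 0.55083674 -0.23426888  0.24968996] [-3.14107264e+00 -1.49420643e-04  1.78050402e+00]
```

View pics/w1.png

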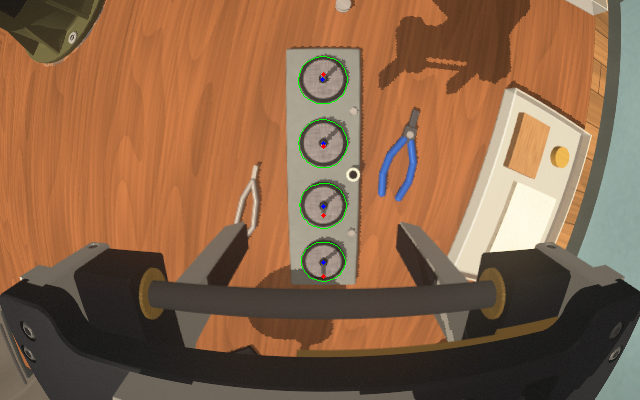

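The wrist view agrees: the predicted green disc outlines and spindle bases fit the four discs at (323,78), (323,142), (323,205) and (323,261). The stand pose is good. Next is the reel.

```bash
python3 plan.py .5193 .1010 .17 1.469
```

```text
t 2.65 shift [0.6698 0.0782 0.1596] turn [-0.    -0.     0.198] grip 0.094 [ 0.5505 -0.2347  0.2498]
```

```bash
python3 -m pendant '[0.67,0.078,0.16,0,0,0.198,0.7,0.67,0.078,0.16,0,0,0.198,0.7,0.67,0.078,0.16,0,0,0.198,0.7,0.67,0.078,0.16,0,0,0.198,0.7,0.67,0.078,0.16,0,0,0.198,0.7,0.67,0.078,0.16,0,0,0.198,0.7,0.67,0.078,0.16,0,0,0.198,0.7,0.67,0.078,0.16,0,0,0.198,0.7,0.67,0.078,0.16,0,0,0.198,0.7,0.67,0.078,0.16,0,0,0.198,0.7]' 25
python3 plan.py .5193 .1010 .038 1.469
python3 - <<'E'
from wr import *
from station import vision
p=vision.camera("wrist");im=p["pixels"][:,:,::-1].copy()
for n,x,y in(("spool",.545,.3537),("tube",.5355,.2702),("cone",.5277,.184),("reel",.5193,.101)):
    for h,r in DIM[n]: cv2.polylines(im,[wproj(p,ring(x,y,.026+h,r)).round().astype(int)],True,(0,255,0),1)
cv2.imwrite("pics/w2.png",im)
E
```

```text
time_s: 3.65
ee_pos: [0.5191, 0.1, 0.1704]
eef_rot: [3.141, 0.0, 1.469]
force: [0.0, -0.2, -0.3]
grip_width: 0.08
grip_force: 0.0
t 3.65 shift [ 2.000e-03 -1.000e-04  2.649e-01] turn [ 0.  0. -0.] grip 0.08 [0.5191 0.1    0.1704]
```

View pics/w2.png

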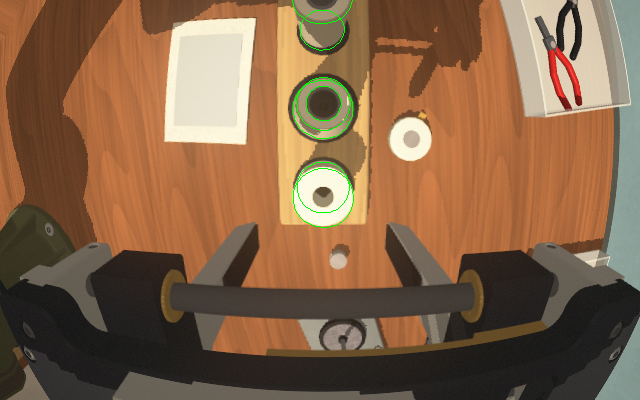

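The wrist view confirms the heights and positions: the outlines fit the reel (323,197), cone (323,105) and tube (322,25). Descend and grip the reel.

```bash
python3 -m pendant '[0.002,0,0.265,0,0,0,0.7,0.002,0,0.265,0,0,0,0.7,0.002,0,0.265,0,0,0,0.7,0.002,0,0.265,0,0,0,0.7,0.002,0,0.265,0,0,0,-1,0.002,0,0.265,0,0,0,-1,0.002,0,0.265,0,0,0,-1,0.002,0,0.265,0,0,0,-1,0.002,0,0.265,0,0,0,-1]' 25
python3 plan.py .5244 -.1094 .17 1.783
```

```text
time_s: 4.6
ee_pos: [0.5198, 0.1027, 0.0389]
eef_rot: [3.139, -0.0, 1.471]
force: [-1.8, -0.0, 7.5]
grip_width: 0.0545
grip_force: 24.9
t 4.6 shift [-0.421   0.0519 -0.2624] turn [ 0.001 -0.    -0.198] grip 0.0545 [0.5198 0.1027 0.0389]
```

```bash
python3 -m pendant '[0,0,-0.26,0,0,0,-1,0,0,-0.26,0,0,0,-1,0,0,-0.26,0,0,0,-1,0,0,-0.26,0,0,0,-1]'
python3 plan.py .5781 -.3587 .13 1.783
```

```text
time_s: 5.0
ee_pos: [0.5207, 0.1029, 0.1723]
eef_rot: [3.134, -0.002, 1.472]
force: [0.2, -0.2, -0.4]
grip_width: 0.0547
grip_force: 24.9
t 5.0 shift [-0.9075  0.205   0.0846] turn [ 0.005 -0.    -0.198] grip 0.0547 [0.5207 0.1029 0.1723]
```

```bash
python3 -m pendant '[-0.9075,0.205,0.0846,0.005,0,-0.198,-1,-0.9075,0.205,0.0846,0.005,0,-0.198,-1,-0.9075,0.205,0.0846,0.005,0,-0.198,-1,-0.9075,0.205,0.0846,0.005,0,-0.198,-1,-0.9075,0.205,0.0846,0.005,0,-0.198,-1,-0.9075,0.205,0.0846,0.005,0,-0.198,-1,-0.9075,0.205,0.0846,0.005,0,-0.198,-1,-0.9075,0.205,0.0846,0.005,0,-0.198,-1,-0.9075,0.205,0.0846,0.005,0,-0.198,-1,-0.9075,0.205,0.0846,0.005,0,-0.198,-1,-0.9075,0.205,0.0846,0.005,0,-0.198,-1,-0.9075,0.205,0.0846,0.005,0,-0.198,-1]'
python3 plan.py .5781 -.3587 .034 1.783
python3 - <<'E'
from wr import *
from station import vision
p=vision.camera("wrist");im=p["pixels"][:,:,::-1].copy()
cv2.imwrite("pics/w3.png",im)
E
```

```text
time_s: 6.2
ee_pos: [0.5755, -0.3588, 0.1237]
eef_rot: [-3.133, -0.003, 1.782]
force: [0.3, -0.0, -1.7]
grip_width: 0.0549
grip_force: 24.9
t 6.2 shift [-0.0013  0.0068  0.1794] turn [-0.006 -0.002 -0.001] grip 0.0549 [ 0.5755 -0.3588  0.1237]
```

View pics/w3.png

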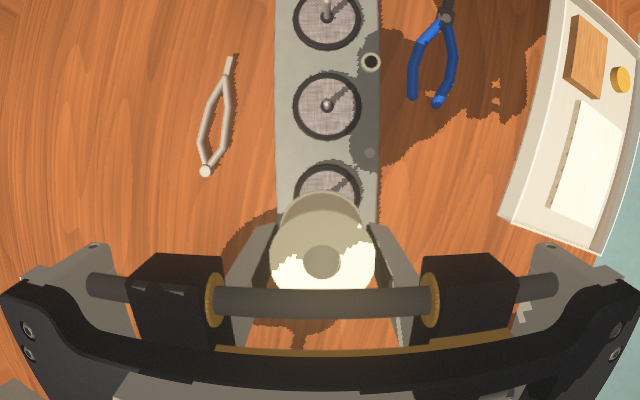

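The wrist view shows the reel held level between the pads at (322,250), above the covered fourth disc. Lower it.

```bash
python3 -m pendant '[0,0.006,0.06,-0.005,0,0,-1,0,0.006,0.12,-0.005,0,0,-1,0,0.006,0.17,-0.005,0,0,-1,0,0.006,0.178,-0.005,0,0,-1,0,0.006,0.178,-0.005,0,0,-1]'
python3 plan.py .5781 -.3587 .033 1.783
```

```text
time_s: 6.75
ee_pos: [0.5785, -0.3575, 0.0365]
eef_rot: [-3.141, -0.002, 1.784]
force: [-0.6, 0.3, -1.0]
grip_width: 0.0543
grip_force: 24.9
t 6.75 shift [-0.0021 -0.0013  0.0069] turn [-0.    -0.001  0.   ] grip 0.0543 [ 0.5785 -0.3575  0.0365]
```

```bash
python3 -m pendant '[0,0,0.007,0,0,0,-1,0,0,0.007,0,0,0,-1,0,0,0.007,0,0,0,0.7,0,0,0.007,0,0,0,0.7,0,0,0.007,0,0,0,0.7,0,0,-0.09,0,0,0,0.7,0,0,-0.19,0,0,0,0.7,0,0,-0.26,0,0,0,0.7,0,0,-0.26,0,0,0,0.7]'
python3 plan.py .5277 .1842 .18 1.469
python3 - <<'E'
from wr import *
from station import vision
p=vision.camera("wrist");im=p["pixels"][:,:,::-1].copy()
for h,r in DIM["reel"]: cv2.polylines(im,[wproj(p,ring(.5781,-.3587,.02+h,r)).round().astype(int)],True,(0,255,0),1)
cv2.imwrite("pics/w4.png",im)
E
```

```text
time_s: 7.65
ee_pos: [0.5798, -0.3597, 0.1726]
eef_rot: [3.135, 0.006, 1.782]
force: [0.1, 0.4, 0.1]
grip_width: 0.0801
grip_force: 0.0
t 7.65 shift [ 1.0854  0.1267 -0.02  ] turn [0.005 0.003 0.2  ] grip 0.0801 [ 0.5798 -0.3597  0.1726]
```

View pics/w4.png

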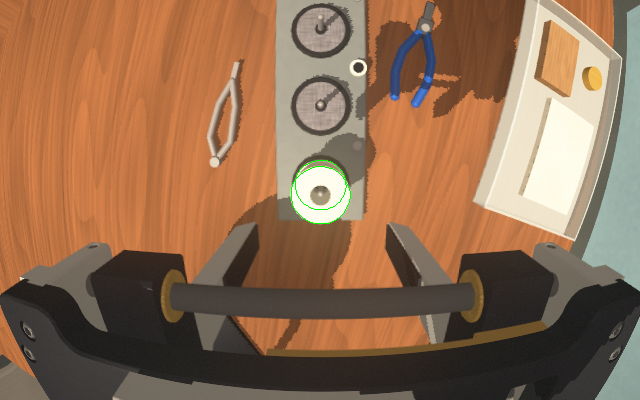

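The reel stands on disc 4 with the spindle in its bore at (320,195), and it matches the predicted outline. Next is the cone.

```bash
python3 -m pendant '[0.9,0.105,-0.02,0.005,0.003,0.18,0.7,0.9,0.105,-0.02,0.005,0.003,0.18,0.7,0.9,0.105,-0.02,0.005,0.003,0.18,0.7,0.9,0.105,-0.02,0.005,0.003,0.18,0.7,0.9,0.105,-0.02,0.005,0.003,0.18,0.7,0.9,0.105,-0.02,0.005,0.003,0.18,0.7,0.9,0.105,-0.02,0.005,0.003,0.18,0.7,0.9,0.105,-0.02,0.005,0.003,0.18,0.7,0.9,0.105,-0.02,0.005,0.003,0.18,0.7,0.9,0.105,-0.02,0.005,0.003,0.18,0.7]'
python3 plan.py .5277 .1842 .18 1.469
```

```text
time_s: 8.7
ee_pos: [0.5337, 0.0969, 0.1756]
eef_rot: [-3.131, -0.005, 1.504]
force: [0.2, -0.8, -0.4]
grip_width: 0.08
grip_force: 0.0
t 8.7 shift [ 0.1736 -0.0237 -0.0077] turn [-0.007 -0.003  0.023] grip 0.08 [0.5337 0.0969 0.1756]
```

```bash
python3 -m pendant '[0.1736,-0.0237,-0.007,-0.007,-0.003,0.023,0.7,0.1736,-0.0237,-0.007,-0.007,-0.003,0.023,0.7,0.1736,-0.0237,-0.007,-0.007,-0.003,0.023,0.7,0.1736,-0.0237,-0.007,-0.007,-0.003,0.023,0.7,0.1736,-0.0237,-0.007,-0.007,-0.003,0.023,0.7,0.1736,-0.0237,-0.007,-0.007,-0.003,0.023,0.7]'
python3 plan.py .5277 .1842 .052 1.469
```

```text
time_s: 9.3
ee_pos: [0.5295, 0.1785, 0.1804]
eef_rot: [3.14, 0.0, 1.462]
force: [0.7, 0.4, -0.1]
grip_width: 0.0799
grip_force: 0.0
t 9.3 shift [ 0.011  -0.0054  0.2567] turn [ 0.001  0.    -0.004] grip 0.0799 [0.5295 0.1785 0.1804]
```

```bash
python3 -m pendant '[0.011,-0.004,0,0,0,-0.004,0.7,0.011,-0.004,0.09,0,0,-0.004,0.7,0.011,-0.004,0.19,0,0,-0.004,0.7,0.011,-0.004,0.256,0,0,-0.004,0.7,0.011,-0.004,0.256,0,0,-0.004,0.7,0.011,-0.004,0.256,0,0,-0.004,-1,0.011,-0.004,0.256,0,0,-0.004,-1,0.011,-0.004,0.256,0,0,-0.004,-1,0.011,-0.004,0.256,0,0,-0.004,-1,0.011,-0.004,0.256,0,0,-0.004,-1]' 30
python3 plan.py .5602 -.2756 .16 1.783
```

```text
time_s: 10.3
ee_pos: [0.5291, 0.1856, 0.0541]
eef_rot: [3.137, -0.001, 1.47]
force: [-0.2, 0.3, 7.5]
grip_width: 0.0532
grip_force: 30.2
t 10.3 shift [-0.9112  0.1559 -0.2119] turn [ 0.003 -0.    -0.199] grip 0.0532 [0.5291 0.1856 0.0541]
```

```bash
python3 -m pendant '[0,0,-0.06,0,0,0,-1,0,0,-0.14,0,0,0,-1,0,0,-0.22,0,0,0,-1,0,0,-0.22,0,0,0,-1,0,0,-0.22,0,0,0,-1]'
python3 plan.py .5602 -.2756 .16 1.783
```

```text
time_s: 10.8
ee_pos: [0.5281, 0.1854, 0.1631]
eef_rot: [3.138, -0.0, 1.47]
force: [0.2, -0.2, -2.2]
grip_width: 0.0533
grip_force: 29.7
t 10.8 shift [-0.9109  0.1567  0.0065] turn [ 0.002  0.    -0.199] grip 0.0533 [0.5281 0.1854 0.1631]
```

```bash
python3 -m pendant '[-0.911,0.157,0.006,0.002,0,-0.199,-1,-0.911,0.157,0.006,0.002,0,-0.199,-1,-0.911,0.157,0.006,0.002,0,-0.199,-1,-0.911,0.157,0.006,0.002,0,-0.199,-1,-0.911,0.157,0.006,0.002,0,-0.199,-1,-0.911,0.157,0.006,0.002,0,-0.199,-1,-0.911,0.157,0.006,0.002,0,-0.199,-1,-0.911,0.157,0.006,0.002,0,-0.199,-1,-0.911,0.157,0.006,0.002,0,-0.199,-1,-0.911,0.157,0.006,0.002,0,-0.199,-1,-0.911,0.157,0.006,0.002,0,-0.199,-1,-0.911,0.157,0.006,0.002,0,-0.199,-1]'
python3 plan.py .5602 -.2756 .1 1.783
python3 - <<'E'
from wr import *
from station import vision
p=vision.camera("wrist");cv2.imwrite("pics/w5.png",p["pixels"][:,:,::-1])
E
```

```text
time_s: 12.0
ee_pos: [0.5597, -0.2751, 0.1583]
eef_rot: [-3.139, -0.002, 1.782]
force: [0.4, 0.6, -1.1]
grip_width: 0.0529
grip_force: 29.7
t 12.0 shift [-0.0014  0.0011  0.1166] turn [-0.002 -0.001 -0.001] grip 0.0529 [ 0.5597 -0.2751  0.1583]
```

View pics/w5.png

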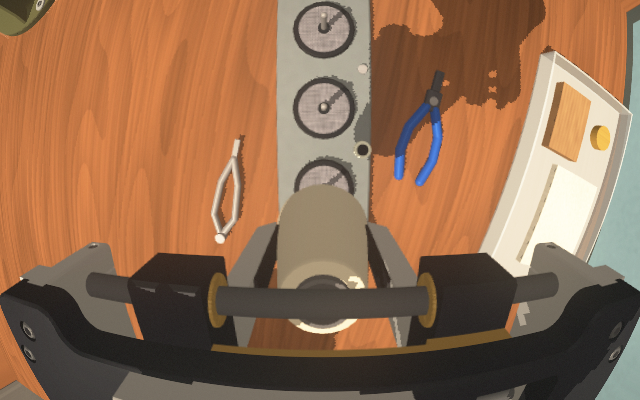

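The wrist view shows the cone held upright and centred at (322,260), with discs 1–3 at (324,28), (324,108) and (324,190). Lower it.

```bash
python3 -m pendant '[-0.001,0.001,0.06,-0.002,0,0,-1,-0.001,0.001,0.12,-0.002,0,0,-1,-0.001,0.001,0.17,-0.002,0,0,-1,-0.001,0.001,0.205,-0.002,0,0,-1,-0.001,0.001,0.216,-0.002,0,0,-1,-0.001,0.001,0.216,-0.002,0,0,-1]'
python3 plan.py .5602 -.2756 .048 1.783
```

```text
time_s: 12.65
ee_pos: [0.5607, -0.275, 0.0516]
eef_rot: [3.14, -0.001, 1.784]
force: [0.3, 0.4, -1.5]
grip_width: 0.0533
grip_force: 29.7
t 12.65 shift [-0.001  -0.0013  0.0072] turn [ 0.001 -0.     0.   ] grip 0.0533 [ 0.5607 -0.275   0.0516]
```

```bash
python3 -m pendant '[0,0,0.005,0,0,0,-1,0,0,0.007,0,0,0,-1,0,0,0.007,0,0,0,0.7,0,0,0.007,0,0,0,0.7,0,0,0.007,0,0,0,0.7,0,0,-0.09,0,0,0,0.7,0,0,-0.19,0,0,0,0.7,0,0,-0.26,0,0,0,0.7,0,0,-0.26,0,0,0,0.7,0,0,-0.26,0,0,0,0.7]'
python3 plan.py .5355 .2702 .18 1.469
python3 - <<'E'
from wr import *
from station import vision
p=vision.camera("wrist");im=p["pixels"][:,:,::-1].copy()
for h,r in DIM["cone"]: cv2.polylines(im,[wproj(p,ring(.5602,-.2756,.02+h,r)).round().astype(int)],True,(0,255,0),1)
cv2.imwrite("pics/w6.png",im)
E
```

```text
time_s: 13.65
ee_pos: [0.5605, -0.2762, 0.1823]
eef_rot: [3.139, 0.001, 1.782]
force: [0.3, -0.0, -1.1]
grip_width: 0.0798
grip_force: 0.0
t 13.65 shift [1.0789 0.1806 0.004 ] turn [0.002 0.    0.2  ] grip 0.0798 [ 0.5605 -0.2762  0.1823]
```

View pics/w6.png

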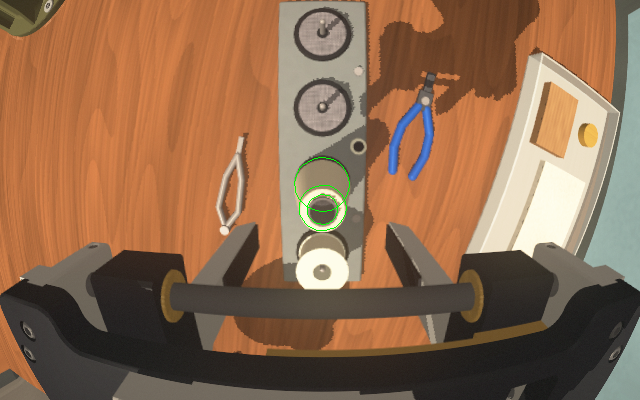

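The cone stands on disc 3 at (322,190), fits its outline, and the reel behind it is unchanged at (322,270). Next is the tube.

```bash
python3 -m pendant '[0.95,0.159,0,0.002,0,0.2,0.7,0.95,0.159,0,0.002,0,0.2,0.7,0.95,0.159,0,0.002,0,0.2,0.7,0.95,0.159,0,0.002,0,0.2,0.7,0.95,0.159,0,0.002,0,0.2,0.7,0.95,0.159,0,0.002,0,0.2,0.7,0.95,0.159,0,0.002,0,0.2,0.7,0.95,0.159,0,0.002,0,0.2,0.7,0.95,0.159,0,0.002,0,0.2,0.7,0.95,0.159,0,0.002,0,0.2,0.7,0.95,0.159,0,0.002,0,0.2,0.7,0.95,0.159,0,0.002,0,0.2,0.7]'
python3 plan.py .5355 .2702 .18 1.469
```

```text
time_s: 14.9
ee_pos: [0.5378, 0.2052, 0.1804]
eef_rot: [-3.138, 0.001, 1.47]
force: [-0.4, -0.1, -0.6]
grip_width: 0.0802
grip_force: 0.0
t 14.9 shift [ 0.1289 -0.0177  0.0007] turn [-0.002  0.001  0.   ] grip 0.0802 [0.5378 0.2052 0.1804]
```

```bash
python3 -m pendant '[0.129,-0.0177,0,-0.002,0,0,0.7,0.129,-0.0177,0,-0.002,0,0,0.7,0.129,-0.0177,0,-0.002,0,0,0.7,0.129,-0.0177,0,-0.002,0,0,0.7]'
python3 plan.py .5355 .2702 .052 1.469
```

```text
time_s: 15.3
ee_pos: [0.5363, 0.2688, 0.1814]
eef_rot: [3.14, 0.001, 1.468]
force: [-0.2, -0.7, 0.2]
grip_width: 0.0799
grip_force: 0.0
t 15.3 shift [ 0.0028 -0.0022  0.2588] turn [ 0.001  0.001 -0.001] grip 0.0799 [0.5363 0.2688 0.1814]
```

```bash
python3 -m pendant '[0.002,-0.002,0.09,0,0,0,0.7,0.002,-0.002,0.19,0,0,0,0.7,0.002,-0.002,0.257,0,0,0,0.7,0.002,-0.002,0.257,0,0,0,0.7,0.002,-0.002,0.257,0,0,0,-1,0.002,-0.002,0.257,0,0,0,-1,0.002,-0.002,0.257,0,0,0,-1,0.002,-0.002,0.257,0,0,0,-1,0.002,-0.002,0.257,0,0,0,-1,0.002,-0.002,0.257,0,0,0,-1]' 25
python3 plan.py .5423 -.1925 .16 1.783
```

```text
time_s: 16.3
ee_pos: [0.5358, 0.2713, 0.0543]
eef_rot: [3.139, -0.0, 1.468]
force: [-2.4, -0.4, 6.2]
grip_width: 0.0465
grip_force: 25.0
t 16.3 shift [-0.9213  0.1083 -0.2114] turn [ 0.002  0.    -0.2  ] grip 0.0465 [0.5358 0.2713 0.0543]
```

```bash
python3 -m pendant '[0,0,-0.06,0,0,0,-1,0,0,-0.14,0,0,0,-1,0,0,-0.22,0,0,0,-1,0,0,-0.22,0,0,0,-1,0,0,-0.22,0,0,0,-1]'
python3 plan.py .5423 -.1925 .16 1.783
```

```text
time_s: 16.8
ee_pos: [0.5354, 0.2712, 0.1637]
eef_rot: [3.139, -0.0, 1.468]
force: [-0.2, -0.1, -2.0]
grip_width: 0.0463
grip_force: 25.0
t 16.8 shift [-0.9211  0.1085  0.0075] turn [ 0.002  0.    -0.2  ] grip 0.0463 [0.5354 0.2712 0.1637]
```

```bash
python3 -m pendant '[-0.921,0.1085,0.007,0.002,0,-0.2,-1,-0.921,0.1085,0.007,0.002,0,-0.2,-1,-0.921,0.1085,0.007,0.002,0,-0.2,-1,-0.921,0.1085,0.007,0.002,0,-0.2,-1,-0.921,0.1085,0.007,0.002,0,-0.2,-1,-0.921,0.1085,0.007,0.002,0,-0.2,-1,-0.921,0.1085,0.007,0.002,0,-0.2,-1,-0.921,0.1085,0.007,0.002,0,-0.2,-1,-0.921,0.1085,0.007,0.002,0,-0.2,-1,-0.921,0.1085,0.007,0.002,0,-0.2,-1,-0.921,0.1085,0.007,0.002,0,-0.2,-1,-0.921,0.1085,0.007,0.002,0,-0.2,-1]'
python3 plan.py .5423 -.1925 .0495 1.783
python3 - <<'E'
from wr import *
from station import vision
p=vision.camera("wrist");cv2.imwrite("pics/w7.png",p["pixels"][:,:,::-1])
E
```

```text
time_s: 18.0
ee_pos: [0.5417, -0.192, 0.1586]
eef_rot: [-3.139, -0.001, 1.782]
force: [0.0, 0.4, -1.7]
grip_width: 0.0461
grip_force: 25.0
t 18.0 shift [-0.0015  0.0017  0.2182] turn [-0.002 -0.001 -0.001] grip 0.0461 [ 0.5417 -0.192   0.1586]
```

View pics/w7.png

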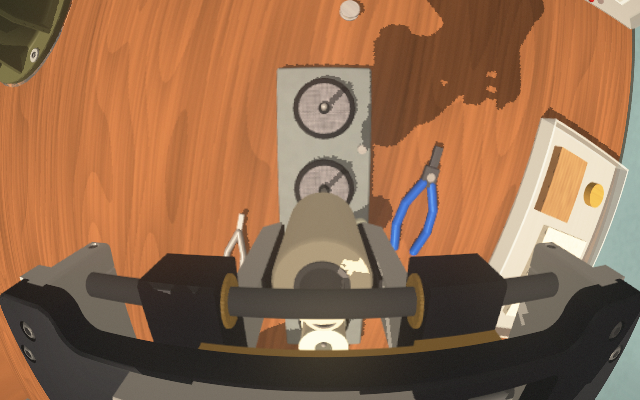

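The tube is upright in the pads at (322,245), above disc 2. Disc 1 is free at (324,107). Lower it.

```bash
python3 -m pendant '[-0.001,0.001,0.06,-0.002,0,0,-1,-0.001,0.001,0.12,-0.002,0,0,-1,-0.001,0.001,0.17,-0.002,0,0,-1,-0.001,0.001,0.205,-0.002,0,0,-1,-0.001,0.001,0.216,-0.002,0,0,-1,-0.001,0.001,0.216,-0.002,0,0,-1]'
python3 plan.py .5423 -.1925 .048 1.783
```

```text
time_s: 18.65
ee_pos: [0.5426, -0.1919, 0.0517]
eef_rot: [3.14, -0.0, 1.784]
force: [-0.3, 0.4, -0.6]
grip_width: 0.0465
grip_force: 25.0
t 18.65 shift [-0.001  -0.0009  0.0075] turn [ 0.001 -0.     0.   ] grip 0.0465 [ 0.5426 -0.1919  0.0517]
```

```bash
python3 -m pendant '[0,0,0.005,0,0,0,-1,0,0,0.007,0,0,0,-1,0,0,0.007,0,0,0,0.7,0,0,0.007,0,0,0,0.7,0,0,0.007,0,0,0,0.7,0,0,-0.09,0,0,0,0.7,0,0,-0.19,0,0,0,0.7,0,0,-0.26,0,0,0,0.7,0,0,-0.26,0,0,0,0.7,0,0,-0.26,0,0,0,0.7]'
python3 plan.py .545 .3537 .18 1.469
python3 - <<'E'
from wr import *
from station import vision
p=vision.camera("wrist");im=p["pixels"][:,:,::-1].copy()
for h,r in DIM["tube"]: cv2.polylines(im,[wproj(p,ring(.5423,-.1925,.02+h,r)).round().astype(int)],True,(0,255,0),1)
cv2.imwrite("pics/w8.png",im)
E
```

```text
time_s: 19.65
ee_pos: [0.5425, -0.193, 0.1824]
eef_rot: [3.139, 0.001, 1.782]
force: [-0.5, -0.8, -0.3]
grip_width: 0.0793
grip_force: 0.0
t 19.65 shift [1.068  0.2346 0.0046] turn [0.002 0.    0.2  ] grip 0.0793 [ 0.5425 -0.193   0.1824]
```

View pics/w8.png

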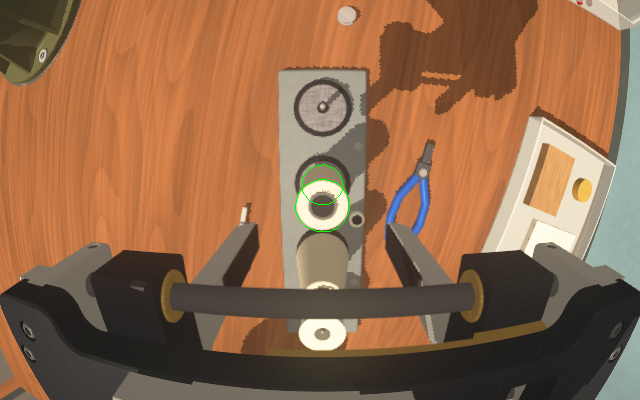

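The tube stands on disc 2 at (322,190) and matches its outline. The spool is last. I use a narrower opening for it because the yellow look-alike stands near.

```bash
python3 -m pendant '[0.95,0.209,0.004,0.002,0,0.2,0.28,0.95,0.209,0.004,0.002,0,0.2,0.28,0.95,0.209,0.004,0.002,0,0.2,0.28,0.95,0.209,0.004,0.002,0,0.2,0.28,0.95,0.209,0.004,0.002,0,0.2,0.28,0.95,0.209,0.004,0.002,0,0.2,0.28,0.95,0.209,0.004,0.002,0,0.2,0.28,0.95,0.209,0.004,0.002,0,0.2,0.28,0.95,0.209,0.004,0.002,0,0.2,0.28,0.95,0.209,0.004,0.002,0,0.2,0.28,0.95,0.209,0.004,0.002,0,0.2,0.28,0.95,0.209,0.004,0.002,0,0.2,0.28]'
python3 plan.py .545 .3537 .18 1.469
```

```text
time_s: 20.9
ee_pos: [0.544, 0.2937, 0.1782]
eef_rot: [-3.138, 0.002, 1.47]
force: [-0.6, -0.4, 0.2]
grip_width: 0.0601
grip_force: 0.0
t 20.9 shift [ 0.1195 -0.0102 -0.0037] turn [-0.002  0.001  0.001] grip 0.0601 [0.544  0.2937 0.1782]
```

```bash
python3 -m pendant '[0.1195,-0.0102,-0.003,-0.002,0,0,0.28,0.1195,-0.0102,-0.003,-0.002,0,0,0.28,0.1195,-0.0102,-0.003,-0.002,0,0,0.28,0.1195,-0.0102,-0.003,-0.002,0,0,0.28]'
python3 plan.py .545 .3537 .042 1.469
```

```text
time_s: 21.3
ee_pos: [0.5461, 0.3518, 0.1812]
eef_rot: [3.14, 0.001, 1.467]
force: [0.2, 0.6, 0.4]
grip_width: 0.0601
grip_force: 0.0
t 21.3 shift [ 0.0039 -0.003   0.2784] turn [ 0.001  0.001 -0.001] grip 0.0601 [0.5461 0.3518 0.1812]
```

```bash
python3 -m pendant '[0.003,-0.002,0.09,0,0,0,0.28,0.003,-0.002,0.19,0,0,0,0.28,0.003,-0.002,0.276,0,0,0,0.28,0.003,-0.002,0.276,0,0,0,0.28,0.003,-0.002,0.276,0,0,0,-1,0.003,-0.002,0.276,0,0,0,-1,0.003,-0.002,0.276,0,0,0,-1,0.003,-0.002,0.276,0,0,0,-1,0.003,-0.002,0.276,0,0,0,-1]' 20
python3 -m pendant '[0,0,-0.06,0,0,0,-1,0,0,-0.14,0,0,0,-1,0,0,-0.22,0,0,0,-1,0,0,-0.22,0,0,0,-1,0,0,-0.22,0,0,0,-1]'
python3 plan.py .5244 -.1094 .15 1.783
```

```text
time_s: 22.2
ee_pos: [0.5462, 0.3554, 0.0461]
eef_rot: [3.137, -0.002, 1.468]
force: [-0.6, -0.7, 8.0]
grip_width: 0.0384
grip_force: 20.0
time_s: 22.7
ee_pos: [0.5453, 0.3551, 0.1551]
eef_rot: [3.137, -0.001, 1.468]
force: [-0.7, -0.6, -1.1]
grip_width: 0.0382
grip_force: 20.0
t 22.7 shift [-0.9285  0.0533  0.0093] turn [ 0.003 -0.    -0.2  ] grip 0.0382 [0.5453 0.3551 0.1551]
```

```bash
python3 -m pendant '[-0.9285,0.0533,0.007,0.003,0,-0.2,-1,-0.9285,0.0533,0.007,0.003,0,-0.2,-1,-0.9285,0.0533,0.007,0.003,0,-0.2,-1,-0.9285,0.0533,0.007,0.003,0,-0.2,-1,-0.9285,0.0533,0.007,0.003,0,-0.2,-1,-0.9285,0.0533,0.007,0.003,0,-0.2,-1,-0.9285,0.0533,0.007,0.003,0,-0.2,-1,-0.9285,0.0533,0.007,0.003,0,-0.2,-1,-0.9285,0.0533,0.007,0.003,0,-0.2,-1,-0.9285,0.0533,0.007,0.003,0,-0.2,-1,-0.9285,0.0533,0.007,0.003,0,-0.2,-1,-0.9285,0.0533,0.007,0.003,0,-0.2,-1]'
python3 plan.py .5244 -.1094 .0415 1.783
python3 - <<'E'
from wr import *
from station import vision
p=vision.camera("wrist");cv2.imwrite("pics/w9.png",p["pixels"][:,:,::-1])
E
```

```text
time_s: 23.9
ee_pos: [0.5238, -0.1089, 0.1496]
eef_rot: [-3.138, -0.001, 1.782]
force: [0.5, 1.0, -0.2]
grip_width: 0.0382
grip_force: 20.0
t 23.9 shift [-0.0015  0.0016  0.2163] turn [-0.002 -0.    -0.   ] grip 0.0382 [ 0.5238 -0.1089  0.1496]
```

View pics/w9.png

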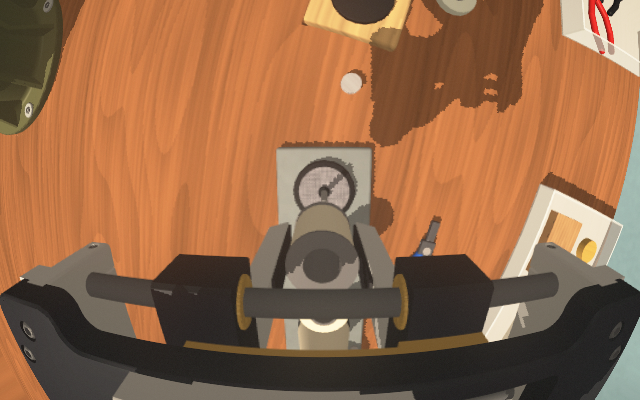

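The spool is upright in the pads at (322,240), above disc 1 at (324,188). Lower it and release.

```bash
python3 -m pendant '[-0.001,0.001,0.06,-0.002,0,0,-1,-0.001,0.001,0.12,-0.002,0,0,-1,-0.001,0.001,0.17,-0.002,0,0,-1,-0.001,0.001,0.205,-0.002,0,0,-1,-0.001,0.001,0.213,-0.002,0,0,-1,-0.001,0.001,0.213,-0.002,0,0,-1]'
python3 plan.py .5244 -.1094 .040 1.783
```

```text
time_s: 24.55
ee_pos: [0.5245, -0.109, 0.0437]
eef_rot: [-3.141, -0.0, 1.784]
force: [-0.4, 0.1, 0.1]
grip_width: 0.0382
grip_force: 20.0
t 24.55 shift [-0.0008 -0.0003  0.0075] turn [-0.    -0.     0.001] grip 0.0382 [ 0.5245 -0.109   0.0437]
```

```bash
python3 -m pendant '[0,0,0.005,0,0,0,-1,0,0,0.007,0,0,0,-1,0,0,0.007,0,0,0,0.5,0,0,0.007,0,0,0,0.5,0,0,0.007,0,0,0,0.5,0,0,-0.09,0,0,0,0.5,0,0,-0.19,0,0,0,0.5,0,0,-0.28,0,0,0,0.5,0.1,0,-0.34,0,0,0,0.5,0.2,0,-0.34,0,0,0,0.5,0.3,0,-0.34,0,0,0,0.5,0.3,0,-0.34,0,0,0,0.5]'
python3 - <<'E'
from wr import *
from station import vision,silhouettes
S=vision.camera("scene");T=vision.camera("top");out=[]
C=dict(spool=(.5244,-.1094),tube=(.5423,-.1925),cone=(.5602,-.2756),reel=(.5781,-.3587))
for p,(x,y) in((S,(190,85)),(T,(350,150))):
    im=p["pixels"][:,:,::-1].copy(); sc=4
    im=cv2.resize(im[y:y+125 if p is S else y+110,x:x+160],None,fx=4,fy=4)[:300 if p is T else 500]
    out.append(im)
    for n,c in C.items():
        h=proj(p,pack(n,[*c,.02])).mean(0); L=[d for d in silhouettes(n,p) if np.hypot(*(np.reshape(d["extent"],(2,2)).mean(0)-h))<18]
        if L:
            m=mask(p,pack(n,[*c,.02]))[2::4,2::4]; r=L[0]["region"]; print(n,round(L[0]["score"],2),"IoU",round((m&r).sum()/(m|r).sum(),3))
        else: print(n,"none")
a=cv2.resize(out[0],(640,500))[:300] if 0 else cv2.resize(out[0],(384,300))
cv2.imwrite("pics/final.png",np.vstack([cv2.copyMakeBorder(a,0,0,0,256,cv2.BORDER_CONSTANT),out[1][:300]]))
E
```

```text
time_s: 25.75
ee_pos: [0.4919, 0.0402, 0.2145]
eef_rot: [3.14, -0.0, 1.786]
force: [1.0, -1.1, 0.2]
grip_width: 0.0702
grip_force: 0.0
spool 0.51 IoU 0.879
tube 0.7 IoU 0.929
cone 0.93 IoU 0.909
reel 0.64 IoU 0.916
spool 0.7 IoU 0.795
tube 0.6 IoU 0.909
cone 0.93 IoU 0.869
reel 0.73 IoU 0.935
```

View pics/final.png

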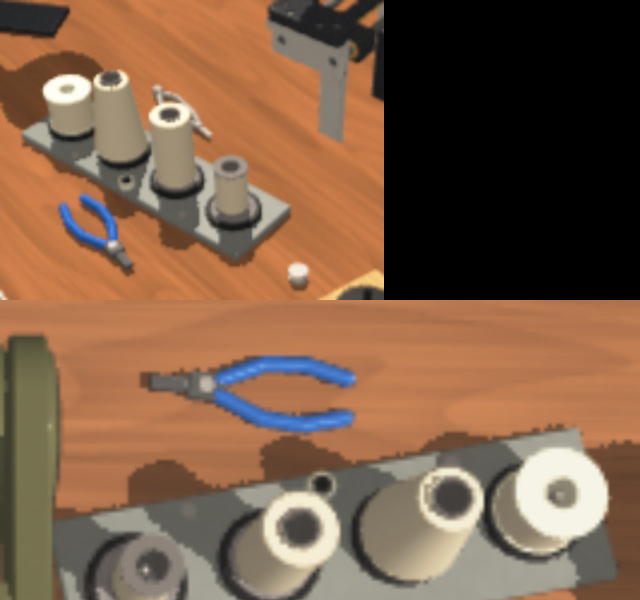

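All four stand upright on their discs, left to right spool, tube, cone, reel: crop (150,565), (298,530), (450,495) and (562,495). The arm is clear, so I hand in.

```bash
python3 -c "
from station import order; print(order.hand_in())"
```

```text
the job is handed in; nothing more can be done
None
```

The job is handed in: spool, tube, cone and reel stand upright on the thread stand's discs in their original left-to-right order, finished at about 26 s of the 128 s allowed.

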